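# Clear the spool rack and load it

## Robot

A 6-joint arm with a two-finger parallel gripper is mounted at the origin on the work surface. World frame = base frame: x ahead of the robot, y to its left, z up, the work surface at z = 0. Lengths are in m, angles in rad, forces in N, time in s.
With the tool pointing down it reaches from about 0.35 to 0.8 m from the base axis. Payload 7.3 kg.
Tool frame: the origin (TCP) lies between the finger pads; the fingertips stand 17 mm ahead of it and the grasp point (between the pads) lies 2 mm behind it (tip_reach is the distance from the TCP to the fingertips, in m); z points along the fingers, y is the line along which they close (so a half turn about z gives the same grasp; the last joint's range is limited). The gripper opens to 85 mm and grips with 20 to 120 N. Pads are 22 mm wide; open, the fingers measure 114 mm over their backs; the gripper's body (76 mm by 85 mm) begins 54 mm behind the grasp point. The pads swing forward as they close: fully open they stand 13 mm farther back than shut.
Start: joints at [1.187, 0.342, 1.524, -0, 1.275, -0.146], TCP at [0.124, 0.51, 0.248] pointing down, gripper open.
Joint ranges: [-2.53, 2.53], [-0.77, 2.02], [0.04, 2.7], [-1, 4.14], [0.28, 2.66], [-3.11, 3.11]. Speed limits (rad/s): [2.57, 2.57, 3.14, 3.14, 3.14, 3.14].

## Interface

Orientations are given as a rotation vector (axis times angle).
In Python, from bench import sense, camera, job_done, spot_in, tip_of, tip_reach gives the robot as it stands. The module is installed in compiled form; this text tells all that it offers.
- The arm moves only by the shell command python3 -m handwheel 'ROWS' [FORCE]. ROWS is JSON, a list of rows, each a list of 3 entries, a list of its own where there are three numbers: the shift along the tool's x, y, z in mm, then the turn, a rotation vector about the tool's x, y, z in degrees, then the opening, from 0 (shut) to 1 (fully open). A call has 1 to 12 rows; each row is the pose to reach, as a shift and turn from the pose commanded when the call began, along the tool's axes at that moment; what a row does not reach only later rows make up. A row lasts 1/10 s, in which the tool goes at most 50 mm and 8.59 degrees, less where a joint would pass 70% of its speed; a pose out of reach is approached as far as the arm can. A call with a gripper value outside its range is refused whole. The fingers move at their own pace and stop on an object; FORCE is the grip in N (left out, the last holds). Time passes only in rows, so rows that repeat a pose let the fingers close. It gives the time, the measured TCP pose, the force, the opening and the grip force at its end, in the units of the state.
- sense(): the state, without advancing time (a new reading comes with each control period).
- camera(name): name is "scene" or "top" or "wrist"; returns a dict with "color" (480x640x3 uint8, red, green, blue), "depth" (480x640 float32, m along the optical axis (not along the pixel's ray), 0 where there is no reading), "vertical_fov" (degrees; the focal length in pixels is half the picture's height over the tangent of half this angle, whatever the lens; pixels are square), "cx", "cy" (the principal point, pixels), "view" (4x4, takes a point from world to camera coordinates). Camera axes: x right, y up, looking along -z (the intrinsics and any distortion apply to the point x, -y, -z); pixel columns grow to the right and rows downward; lengths in m; the calibration is good to about 2 mm. A picture is of the moment at which its call begins.
- job_done(): hands the job in; it is judged then, once.
Trained networks look in the newest picture that a camera, given by its name, has taken for a name from the list of things; names that differ only in an ending like _2 or _b are one class to them, and where a whole thing is asked for, a point or a joint stands for the part that bears it (a point fixed in the world has none). Each returns a list of dicts, best first, with "conf" (0 to 1); they miss things now and then, are a little off and sometimes report something else, mostly with a low value. They report only what shows in the picture. A call takes as long as a camera call.
- spot_in(camera, target): "bbox" ([left, top, right, bottom] as shares, 0 to 1, of the picture: columns of its width, rows of its height, round what is visible of it).
- tip_of(camera, target): "location" ([row, column] as shares, 0 to 1, of the picture: columns of its width, rows of its height: a listed point, or the origin of a listed thing).
The state is a dict: "clock": time; "joint_pos": joint angles; "joint_velocities": joint speeds; "effort": joint torques, N m; "position": TCP position; "tcp_rot": TCP orientation; "force": force on the tool from outside, world axes, zero at the start; "torque": the same for the moment, N m; "grip_width": finger opening in m; "gripper_force": force on a finger pad.
Only numpy, scipy, OpenCV 4.12 (cv2) and the standard library are available. Lean on these libraries where they do the work, as an engineer would, in place of code of your own. Each camera call takes 0.05 s, during which the arm holds its last target. There are 200 camera calls.

## Task

The spool rack on the shelf has been used as a dumping place: first clear the upside-down funnel and the mallet off it into the grey parts bin, standing the funnel rim down on the bin's floor and laying the mallet wholly inside the bin. Then put every white spool that is lying on the shelf upright onto a spindle that fits its bore, wide-bore spools on thick spindles and narrow-bore spools on thin ones, one to a spindle and fully down on the plywood. Leave the zinc latch and the drawer pull where they are.

Things in the scene. Friction and masses are not known exactly. Their poses are not given: they have to be found in the camera images.
- rack: spool rack: a flat plywood base 250 x 250 mm, 12 mm thick, fixed to the shelf (origin: centre of its underside, z up). Four upright steel spindles stand on it at the corners of a 130 mm square about its centre (65 mm each way along its x and y); which corner holds which spindle varies
- thick0: one of the two thick steel spindles of the rack, fixed: 30 mm diameter, 60 mm tall above the plywood, its top 10 mm tapering by 4 mm in radius; origin: on its axis at its foot, which is the plywood's top face; z up
- thick1: one of the two thick steel spindles of the rack, fixed: 30 mm diameter, 60 mm tall above the plywood, its top 10 mm tapering by 4 mm in radius; origin: on its axis at its foot, which is the plywood's top face; z up
- thin0: one of the two thin steel spindles of the rack, fixed: 14 mm diameter, 60 mm tall above the plywood, its top 10 mm tapering by 4 mm in radius; origin: on its axis at its foot, which is the plywood's top face; z up
- thin1: one of the two thin steel spindles of the rack, fixed: 14 mm diameter, 60 mm tall above the plywood, its top 10 mm tapering by 4 mm in radius; origin: on its axis at its foot, which is the plywood's top face; z up
- wide0: wide-bore empty spool of white plastic (there may be none, one or two), 90 g, starting upright on the shelf: 40 mm tall, two flanges 66 mm in diameter and 8 mm thick (faceted, so about 63 to 66 mm across), a 48 mm hub between them, a 36 mm hole right through along its z; it fits the thick spindles with 3 mm to spare all round. Origin: centre of its underside
- wide1: wide-bore empty spool of white plastic (there may be none, one or two), 90 g, starting upright on the shelf: 40 mm tall, two flanges 66 mm in diameter and 8 mm thick (faceted, so about 63 to 66 mm across), a 48 mm hub between them, a 36 mm hole right through along its z; it fits the thick spindles with 3 mm to spare all round. Origin: centre of its underside
- narrow0: narrow-bore empty spool of white plastic (there may be none, one or two), 70 g, starting upright on the shelf: 50 mm tall, two flanges 50 mm in diameter and 8 mm thick (faceted, so about 47 to 50 mm across), a 30 mm hub between them, a 20 mm hole right through along its z; it fits the thin spindles with 3 mm to spare all round and cannot go on a thick one. Origin: centre of its underside
- narrow1: narrow-bore empty spool of white plastic (there may be none, one or two), 70 g, starting upright on the shelf: 50 mm tall, two flanges 50 mm in diameter and 8 mm thick (faceted, so about 47 to 50 mm across), a 30 mm hub between them, a 20 mm hole right through along its z; it fits the thin spindles with 3 mm to spare all round and cannot go on a thick one. Origin: centre of its underside
- funnel: black plastic funnel, 80 g, turned upside down over a thick spindle with its rim on the plywood: 135 mm tall; from the 80 mm wide rim it narrows to 30 mm at 80 mm up, then a straight spout 30 mm across to the top; wall 3 mm, open at both ends, 12-sided with faces centred on its x axis and every 30 degrees. Origin: centre of the rim (its lowest plane as it stands), z up through the spout
- mallet: mallet, 350 g, on the middle of the rack: blue hard silicone block head 46 (x) x 62 (y) x 46 mm high; round wooden handle, 24 mm diameter, 150 mm long, from the middle of the head's -x face along -x, 23 mm above its underside, hanging free. Origin: centre of the head's underside, z up. Centre of mass 11 mm towards the handle: can be lifted level by the head, gripped across its 62 mm
- mallet_end (a point): the free end of the mallet's handle, 173 mm from the middle of its head along the mallet's -x
- bin: open grey steel parts bin, fixed: 250 mm (its x) x 320 mm (its y) outside, 45 mm high, walls and floor 5 mm thick. Origin: centre of its underside, z up. Beyond it (+x) stands a clear acrylic cabinet 200 mm tall, not part of the job, its ajar door reaching to within 50 mm of the bin
- latch: zinc door latch lying beyond the rack, 50 x 100 mm, 20 mm high: not part of the job. Origin: centre of its underside
- pull: aluminium drawer pull lying beyond the spools, a bar 132 mm long along its y and 36 mm high: not part of the job. Origin: centre of its underside

How it is judged:
On the way, in this order (a step that is already met when the one before it is completed fails the run):
1. the funnel stands rim down and the mallet lies in the bin (x of funnel in the frame of bin between -0.125 and 0.125 m and y of funnel in the frame of bin between -0.16 and 0.16 m and z of funnel in the frame of bin below 0.015 m and angle between funnel's own z axis and vertical below 0.15 rad and x of mallet in the frame of bin between -0.125 and 0.125 m and y of mallet in the frame of bin between -0.16 and 0.16 m and z of each of mallet, mallet_end in the frame of bin below 0.06 m and x of mallet_end in the frame of bin between -0.125 and 0.125 m and y of mallet_end in the frame of bin between -0.16 and 0.16 m), for 0.3 s.
2. every spool present is fully down on a spindle that fits it (z of each of wide0, wide1, narrow0, narrow1 in the frame of rack below 0.015 m and angle between each of wide0, wide1, narrow0, narrow1's own z axis and vertical below 0.08 rad and (horizontal distance between wide0 and thick0 below 0.006 m or horizontal distance between wide0 and thick1 below 0.006 m) and (horizontal distance between wide1 and thick0 below 0.006 m or horizontal distance between wide1 and thick1 below 0.006 m) and (horizontal distance between narrow0 and thin0 below 0.006 m or horizontal distance between narrow0 and thin1 below 0.006 m) and (horizontal distance between narrow1 and thin0 below 0.006 m or horizontal distance between narrow1 and thin1 below 0.006 m)), for 0.3 s.
At the end, for the whole second after the job is handed in: In the bin: funnel rim down (tilt < 0.15 rad, rim < 15 mm above bin underside), mallet head and handle end inside the outline, < 60 mm high. Every spool present upright (0.08 rad) on a spindle of its bore, axes within 6 mm, underside within 3 mm of the plywood. All at rest (all of step 1 and all of step 2 and linear speed of each of wide0, wide1, narrow0, narrow1, funnel, mallet below 0.02 m/s); the robot touches nothing.
It fails at once if a spool is put down on the rack while the funnel or the mallet is still on it (horizontal distance between any of funnel, mallet and rack below 0.125 m and ((horizontal distance between wide0 and rack below 0.125 m and z of wide0 in the frame of rack below 0.03 m) or (horizontal distance between wide1 and rack below 0.125 m and z of wide1 in the frame of rack below 0.03 m) or (horizontal distance between narrow0 and rack below 0.125 m and z of narrow0 in the frame of rack below 0.03 m) or (horizontal distance between narrow1 and rack below 0.125 m and z of narrow1 in the frame of rack below 0.03 m))).
It fails at once if the latch is moved more than 30 mm (distance of latch from where it was at the start of the episode above 0.03 m).
It fails at once if the drawer pull is moved more than 30 mm (distance of pull from where it was at the start of the episode above 0.03 m).
Of wide0, wide1, narrow0, narrow1 only 2 to 4 are there at a start; the rules pass over those that are not, and their reading is None.
At some moment in a run one of wide0, wide1, narrow0, narrow1 may be knocked a few centimetres aside while the robot is not near it.
It also fails if it takes over 210 s, if anything falls off the work surface, if the arm or the gripper's body presses on something with over 40 N, if the wrist force passes 120 N, or if a joint passes its speed limit or range.

## Working session

There is one attempt and no reset: what is moved stays moved. The work goes in short steps, Python scripts to look and compute and a shell command to move; the robot and the scene stay as the last step left them, time stands still between calls to the robot, and variables do not carry over. Pictures are saved under pics/ and viewed, at most 14 in all, crops included, and the job is handed in when it is done.

```bash
mkdir -p pics
cat > h.py <<'E'
import numpy as np, cv2
from bench import *
from scipy.spatial.transform import Rotation as R
def save(c,n): cv2.imwrite('pics/'+n,c['color'][:,:,::-1])
def pts(c):
    f=240/np.tan(np.radians(c['vertical_fov'])/2)
    v,u=np.mgrid[0:480,0:640]; d=c['depth']
    P=np.stack([(u-c['cx'])/f*d,-(v-c['cy'])/f*d,-d,np.ones_like(d)],-1)
    W=P@np.linalg.inv(c['view']).T
    W[d==0]=np.nan
    return W[...,:3]
def proj(c,p):
    f=240/np.tan(np.radians(c['vertical_fov'])/2)
    q=c['view']@np.append(p,1); return c['cx']+f*q[0]/-q[2], c['cy']-f*q[1]/-q[2]
def ray(c,u,v):
    f=240/np.tan(np.radians(c['vertical_fov'])/2); M=np.linalg.inv(c['view'])
    return M[:3,3], M[:3,:3]@np.array([(u-c['cx'])/f,-(v-c['cy'])/f,-1])
E
python3 - <<'E'
from h import *
np.set_printoptions(precision=4,suppress=True)
print(sense())
T=['rack','thick0','thin0','wide0','narrow0','funnel','mallet','mallet_end','bin','latch','pull']
for n in ['scene','top']:
    c=camera(n); save(c,n+'0.png'); W=pts(c)
    print(n,[k for k in c], c['vertical_fov'],c['cx'],c['cy'],c['view'])
    for t in T:
        for r in tip_of(n,t)[:4]:
            y,x=r['location']; v,u=y*480,x*640
            o,d=ray(c,u,v); print(t,round(r['conf'],2),'px',round(u),round(v),'depth pt',W[min(479,int(v)),min(639,int(u))], 'z0',o+d*(-o[2]/d[2]))
E
```

```text
{'clock': 0.0, 'joint_pos': array([ 1.187 ,  0.3427,  1.525 , -0.    ,  1.2754, -0.146 ]), 'joint_velocities': array([-0.0002,  0.0017, -0.0002,  0.0013, -0.001 ,  0.0005]), 'effort': array([  0.0003, -43.3657, -24.6015,  -0.0001,   0.0079,   0.    ]), 'position': array([0.1235, 0.5099, 0.2476]), 'tcp_rot': array([-0.3726, -3.119 ,  0.0024]), 'force': array([0.4375, 0.6391, 0.5419]), 'torque': array([0.0041, 0.0206, 0.0027]), 'gripper_force': 0.0, 'grip_width': 0.08557990542191185}
scene ['color', 'depth', 'vertical_fov', 'cx', 'cy', 'view'] 52.14817280022487 320.9504058650777 235.69626407564033 [[-0.2767  0.961   0.0045  0.1553]
 [-0.6072 -0.1784  0.7743  0.2972]
 [ 0.7448  0.2115  0.6328 -1.5789]
 [ 0.      0.      0.      1.    ]]
rack 0.84 px 318 253 depth pt [ 0.5725 -0.004   0.015 ] z0 [ 0.5577 -0.0073  0.    ]
rack 0.51 px 284 258 depth pt [ 0.6197 -0.0735  0.0194] z0 [ 0.6005 -0.0798 -0.    ]
thick0 0.91 px 340 268 depth pt [0.6265 0.06   0.0323] z0 [0.5942 0.0549 0.    ]
thin0 0.62 px 287 259 depth pt [ 0.6108 -0.0672  0.0132] z0 [ 0.5987 -0.0709  0.    ]
thin0 0.57 px 302 2
[... 2103 characters left out ...]
 0.3842 0.0514] z0 [0.4765 0.3989 0.    ]
narrow0 0.63 px 188 297 depth pt [ 0.5295  0.2749 -0.002 ] z0 [0.5276 0.2729 0.    ]
funnel 0.98 px 297 310 depth pt [0.4687 0.0481 0.1112] z0 [0.4799 0.0492 0.    ]
mallet 0.57 px 318 277 depth pt [0.5385 0.0003 0.057 ] z0 [ 0.5459 -0.0009  0.    ]
mallet_end 0.94 px 325 363 depth pt [0.3683 0.0007 0.0013] z0 [0.3677 0.0004 0.    ]
bin 0.55 px 487 287 depth pt [ 0.4956 -0.3484  0.0066] z0 [ 0.4943 -0.3503  0.    ]
bin 0.21 px 127 324 depth pt [0.4783 0.3856 0.053 ] z0 [0.4821 0.4002 0.    ]
latch 0.65 px 303 162 depth pt [0.7956 0.0104 0.0224] z0 [0.8023 0.0093 0.    ]
pull 0.75 px 195 200 depth pt [ 0.739   0.2519 -0.0039] z0 [0.7358 0.2493 0.    ]
```

View pics/top0.png

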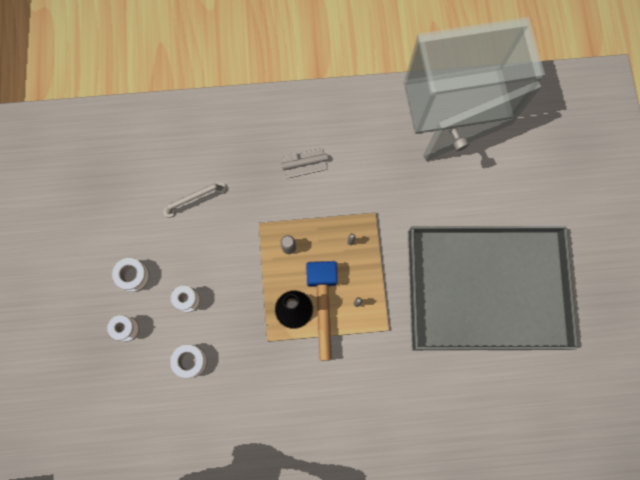

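View pics/scene0.png

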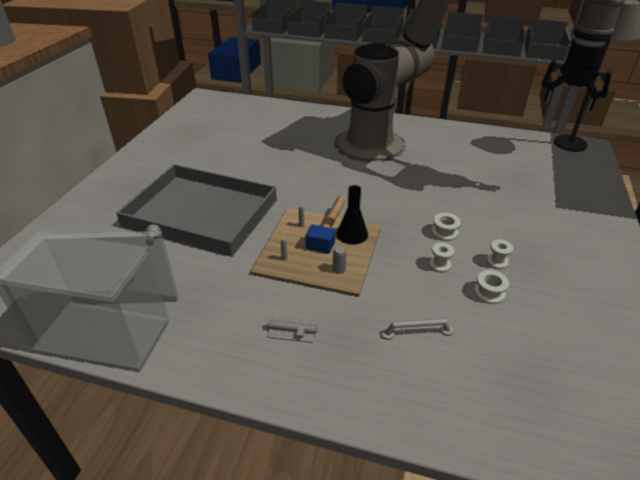

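Top view: spools wide at (130,274), (188,361); narrow at (123,328), (184,298). Funnel (294,308), mallet head (321,273) with handle to (324,357), bare thick spindle (288,243), thin spindles (352,239), (358,302), bin centre about (492,289). The scene view agrees: four spools, funnel over the second thick spindle. Next I'll measure from the depth in both views.

```bash
cat > m.py <<'E'
from h import *
np.set_printoptions(precision=4,suppress=True)
def sel(W,x,y,z): return W[(W[...,0]>x[0])&(W[...,0]<x[1])&(W[...,1]>y[0])&(W[...,1]<y[1])&(W[...,2]>z[0])&(W[...,2]<z[1])]
def circ(P):
    (a,b),r=cv2.minEnclosingCircle(P[:,:2].astype(np.float32)); return np.array([a,b,r])
E
python3 - <<'E'
from m import *
S={'wide_far':(.57,.375,.0),'wide_near':(.40,.267,0),'nar_near':(.47,.39,0),'nar_far':(.53,.268,0)}
for n in ['top','scene']:
    c=camera(n); W=pts(c); print(n)
    for k,(x,y,_) in S.items():
        P=sel(W,(x-.055,x+.055),(y-.055,y+.055),(.02,.07)); zt=np.percentile(P[:,2],90)
        Q=P[P[:,2]>zt-.006]; print(k,len(P),'ztop',zt,'circ',circ(Q))
    for k,x,y in [('thick',.602,.055),('thin',.61,-.068),('thin',.485,-.072)]:
        P=sel(W,(x-.03,x+.03),(y-.03,y+.03),(.03,.09)); zt=np.percentile(P[:,2],95); Q=P[P[:,2]>zt-.006]
        print(k,len(P),'ztop',zt,circ(Q),'med',np.median(Q,0))
    P=sel(W,(.4,.53),(0,.12),(.095,.16)); zt=np.percentile(P[:,2],95);print('spout',len(P),zt,circ(P[P[:,2]>zt-.01]),np.median(P,0))
    P=sel(W,(.4,.53),(0.02,.12),(.018,.16)); print('funnel all',circ(P))
    hsv=cv2.cvtColor(c['color'],cv2.COLOR_RGB2HSV); b=(abs(hsv[...,0].astype(int)-112)<12)&(hsv[...,1]>150)
    Wb=np.where(b[...,None],W,np.nan); P=sel(Wb,(.48,.62),(-.06,.06),(.05,.075)); print('head',len(P),np.median(P[:,2]),cv2.minAreaRect(P[:,:2].astype(np.float32)))
    P=sel(W,(.33,.5),(-.04,.027),(.035,.07)); l=cv2.fitLine(P[:,:2].astype(np.float32),cv2.DIST_HUBER,0,.001,.001).ravel(); print('handle',P[:,0].min(),np.percentile(P[:,2],90),l)
    P=sel(W,(.38,.72),(-.16,.16),(.006,.018)); print('rack',np.median(P[:,2]),cv2.minAreaRect(P[:,:2].astype(np.float32)))
    P=sel(W,(.2,.8),(-.6,-.15),(.036,.055)); P=P[(P[:,0]<.63)]; print('bin',np.median(P[:,2]),cv2.minAreaRect(P[:,:2].astype(np.float32)))
    P=sel(W,(.75,.87),(-.05,.09),(.008,.05)); print('latch',P.max(0),P.min(0))
    P=sel(W,(.65,.87),(.15,.35),(.008,.07)); print('pull',P.max(0),P.min(0))
    P=sel(W,(.5,1),(-.6,-.15),(.07,.25)); print('cab',P.max(0),P.min(0))
s=sense(); print(R.from_rotvec(s['tcp_rot']).as_matrix(), tip_reach)
E
```

```text
top
wide_far 649 ztop 0.04323943588042476 circ [0.5804 0.3834 0.0332]
wide_near 670 ztop 0.043333992572646474 circ [0.3956 0.2715 0.033 ]
nar_near 477 ztop 0.05286654507746058 circ [0.4721 0.3984 0.0252]
nar_far 448 ztop 0.05332290480510944 circ [0.5202 0.272  0.0249]
thick 211 ztop 0.07532750324290916 [0.6106 0.0548 0.013 ] med [0.611  0.0558 0.0725]
thin 59 ztop 0.07467265728394121 [ 0.6095 -0.0732  0.0056] med [ 0.6114 -0.0741  0.0716]
thin 50 ztop 0.07270779277122713 [ 0.4804 -0.0744  0.0053] med [ 0.4822 -0.0753  0.07  ]
spout 172 0.15088280708702703 [0.4818 0.055  0.0151] [0.4821 0.0555 0.1379]
funnel all [0.4903 0.065  0.0581]
head 614 0.05839926542005469 ((0.5445049405097961, -0.007260914891958237), (0.05713861435651779, 0.04360208287835121), 88.86238861083984)
handle 0.3735955460993304 0.04896607089751646 [ 0.9995 -0.0322  0.4496 -0.0023]
rack 0.012461870387671437 ((0.551386296749115, -6.3285231590271e-05), (0.3350464999675751, 0.32003679871559143), 0.06871054321527481)
bin 0.044303135262597215 ((0.49028754234313965, -0.3482173979282379), (0.3232533931732178, 0.2507568597793
[... 867 characters left out ...]
443850755691528, 0.00969076156616211), (0.05767039954662323, 0.09516391903162003), 28.366849899291992)
handle 0.3709744015284322 0.04760674737137636 [ 0.9995 -0.0324  0.4264  0.0002]
rack 0.012149555514945232 ((0.5479938387870789, -0.010034993290901184), (0.25565579533576965, 0.25114601850509644), 0.22403036057949066)
bin 0.042331583961182306 ((0.4921758770942688, -0.3479364812374115), (0.3236311674118042, 0.25695928931236267), 85.34443664550781)
latch [0.8226 0.057  0.0235] [ 0.7824 -0.0424  0.0082]
pull [0.7682 0.3137 0.0392] [0.7114 0.1876 0.0081]
cab [ 0.9904 -0.2283  0.2037] [ 0.7469 -0.4599  0.07  ]
[[-0.9719  0.2355  0.    ]
 [ 0.2355  0.9719  0.0001]
 [-0.      0.0001 -1.    ]] 0.017
```

Heights agree with the text in both views, and the spindle square fits 130 mm. I'll clear the funnel first, so the first move goes above it with the tool square to the world.

```bash
cat > go.py <<'E'
import sys
from m import *
# go.py x y z yaw(deg): shift in tool mm and turn deg
x,y,z,a=map(float,sys.argv[1:5]); s=sense(); r=R.from_rotvec(s['tcp_rot'])
g=R.from_euler('z',a,degrees=True)*R.from_matrix(np.diag([-1.,1,-1]))
print('shift',r.inv().apply(np.array([x,y,z])-s['position'])*1000,'turn',np.degrees((r.inv()*g).as_rotvec()),'clock',s['clock'],'w',s['grip_width'])
E
python3 -m handwheel '[[[-456,-358,-2],[0,0,-13.6],1],[[-456,-358,-2],[0,0,-13.6],1],[[-456,-358,-2],[0,0,-13.6],1],[[-456,-358,-2],[0,0,-13.6],1],[[-456,-358,-2],[0,0,-13.6],1],[[-456,-358,-2],[0,0,-13.6],1],[[-456,-358,-2],[0,0,-13.6],1],[[-456,-358,-2],[0,0,-13.6],1],[[-456,-358,-2],[0,0,-13.6],1],[[-456,-358,-2],[0,0,-13.6],1],[[-456,-358,-2],[0,0,-13.6],1],[[-456,-358,-2],[0,0,-13.6],1]]' 40
python3 go.py .483 .0545 .123 0
python3 - <<'E'
from m import *
c=camera('wrist'); save(c,'w1.png'); W=pts(c); print(c['view'])
P=sel(W,(.4,.53),(0,.12),(.12,.17)); print(len(P))
if len(P): print(P[:,2].max(),circ(P[P[:,2]>.135]))
s=np.linalg.norm
for t in ['thick0','thin0','funnel','mallet']:
    for r in tip_of('wrist',t)[:3]:
        v,u=r['location'][0]*480,r['location'][1]*640; print(t,r['conf'],u,v,W[min(479,int(v)),min(639,int(u))])
E
```

```text
clock: 2.5
position: [0.4841, 0.0521, 0.2504]
tcp_rot: [0.004, 3.141, -0.001]
force: [-1.0, 0.3, 0.4]
grip_width: 0.0854
gripper_force: 0.0
shift [  1.2335   2.4736 127.3486] turn [-0.0212  0.0507 -0.1441] clock 2.5 w 0.08536603760538135
[[ 0.0026  1.      0.0004 -0.0542]
 [-0.9641  0.0026 -0.2655  0.5022]
 [-0.2655  0.0003  0.9641 -0.2525]
 [ 0.      0.      0.      1.    ]]
1818
0.15079727151086975 [0.4828 0.0558 0.0152]
thick0 0.71 320.704 336.912 [0.5989 0.0531 0.0352]
thin0 0.9 172.288 205.104 [ 0.4808 -0.0679  0.0337]
funnel 0.73 326.976 199.392 [0.4667 0.0574 0.089 ]
mallet 0.65 250.81600000000003 272.88 [ 0.5302 -0.0023  0.0587]
```

View pics/w1.png

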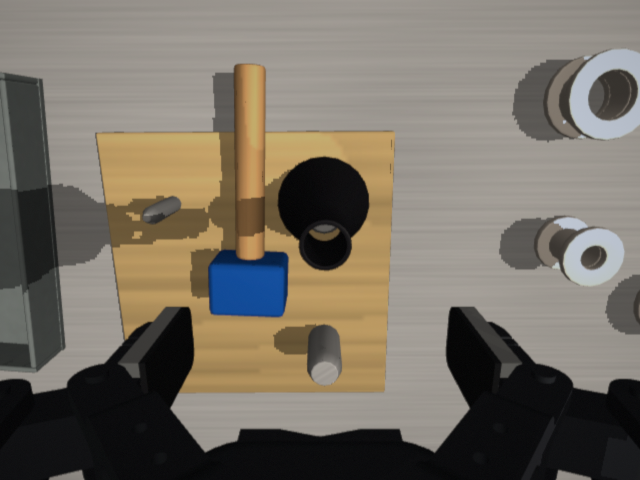

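The wrist view shows the spout at (325,245), the mallet head at (248,283), the bare thick spindle's top at (325,372) and a thin one at (160,210). The spout is at (0.483, 0.055) with its top at z≈0.148. Now descend and grip.

```bash
python3 -m handwheel '[[[0,3,40],[0,0,0],1],[[0,3,80],[0,0,0],1],[[0,3,110],[0,0,0],1],[[0,3,127],[0,0,0],1],[[0,3,127],[0,0,0],1],[[0,3,127],[0,0,0],0],[[0,3,127],[0,0,0],0],[[0,3,127],[0,0,0],0],[[0,3,127],[0,0,0],0],[[0,3,127],[0,0,0],0],[[0,3,127],[0,0,0],0],[[0,3,127],[0,0,0],0]]' 30; python3 go.py .434 -.253 .26 0
```

```text
clock: 3.95
position: [0.4829, 0.0578, 0.1238]
tcp_rot: [0.001, 3.14, 0.0]
force: [0.6, -0.0, 4.9]
grip_width: 0.029
gripper_force: 35.6
shift [  48.5645 -310.8473 -136.2606] turn [ 0.0013  0.0747 -0.0355] clock 3.95 w 0.02900526473570735
```

```bash
python3 -m handwheel '[[[0,0,-30],[0,0,0],0],[[0,0,-75],[0,0,0],0],[[0,0,-120],[0,0,0],0],[[0,0,-130],[0,0,0],0],[[10,-45,-130],[0,0,0],0],[[20,-95,-130],[0,0,0],0],[[30,-145,-130],[0,0,0],0],[[35,-195,-130],[0,0,0],0],[[40,-245,-130],[0,0,0],0],[[49,-290,-130],[0,0,0],0],[[49,-310,-130],[0,0,0],0],[[49,-310,-130],[0,0,0],0]]'; python3 go.py .434 -.253 .118 0
python3 - <<'E'
from m import *
c=camera('wrist'); save(c,'w2.png')
c=camera('top'); W=pts(c)
P=sel(W,(.36,.50),(-.33,-.17),(.10,.22)); print(len(P),np.nanmin(P[:,2]),P[:,2].max())
E
```

```text
clock: 5.15
position: [0.4325, -0.2546, 0.2518]
tcp_rot: [-0.007, -3.14, -0.001]
force: [0.1, 0.6, -1.6]
grip_width: 0.0286
gripper_force: 35.3
shift [ -1.7702   1.4725 133.8119] turn [ 0.0521 -0.0996 -0.2591] clock 5.15 w 0.028571689532527703
361 0.13710592154789802 0.20031634907208185
```

View pics/w2.png

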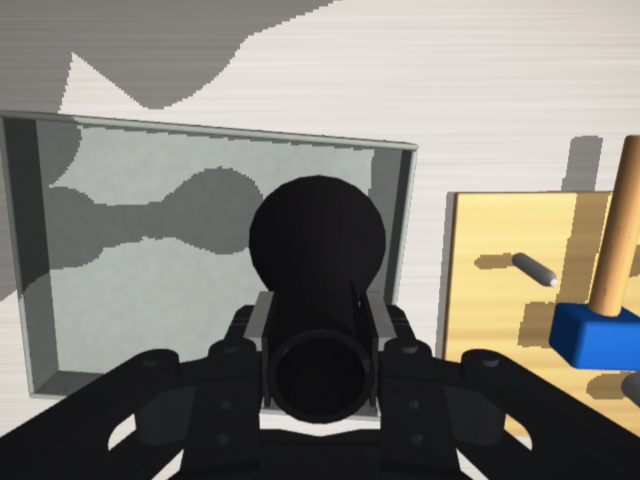

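The wrist view shows the funnel held upright (spout at 320,375) over the bin's near-rack corner and clear of the walls. Lower and release.

```bash
python3 -m handwheel '[[[0,0,40],[0,0,0],0],[[0,0,80],[0,0,0],0],[[0,0,110],[0,0,0],0],[[0,0,125],[0,0,0],0],[[0,0,130],[0,0,0],0],[[0,0,134],[0,0,0],0],[[0,0,135],[0,0,0],0],[[0,0,135],[0,0,0],0],[[0,0,135],[0,0,0],0]]'
```

```text
clock: 6.15
position: [0.4337, -0.2523, 0.1191]
tcp_rot: [0.001, 3.14, -0.001]
force: [0.3, 0.9, -0.3]
grip_width: 0.0286
gripper_force: 35.2
```

```bash
python3 -m handwheel '[[[0,0,2],[0,0,0],0],[[0,0,2],[0,0,0],0],[[0,0,2],[0,0,0],0.4],[[0,0,2],[0,0,0],0.7],[[0,0,2],[0,0,0],1],[[0,0,2],[0,0,0],1],[[0,0,2],[0,0,0],1],[[0,0,-20],[0,0,0],1],[[0,0,-60],[0,0,0],1],[[0,0,-105],[0,0,0],1],[[0,0,-135],[0,0,0],1],[[0,0,-135],[0,0,0],1]]'; python3 go.py .538 -.007 .25 -1.9
python3 - <<'E'
from m import *
c=camera('top'); W=pts(c)
P=sel(W,(.36,.50),(-.33,-.17),(.10,.16)); print(len(P),P[:,2].max(),circ(P[P[:,2]>.125]))
E
```

```text
clock: 7.35
position: [0.435, -0.2533, 0.2578]
tcp_rot: [0.0, 3.134, -0.009]
force: [0.2, 0.3, -0.6]
grip_width: 0.0854
gripper_force: 0.0
shift [-102.9083  246.3467    7.1347] turn [-0.3138  0.4111  1.8847] clock 7.35 w 0.08542402934621274
62 0.14428480700930413 [ 0.4341 -0.2476  0.0135]
```

Funnel is standing in the bin. Next, over the mallet and measure it with the wrist camera, along with the spindles.

```bash
python3 -m handwheel '[[[-20,49,7],[0,0,1.9],1],[[-40,98,7],[0,0,1.9],1],[[-60,147,7],[0,0,1.9],1],[[-80,196,7],[0,0,1.9],1],[[-103,246,7],[0,0,1.9],1],[[-103,246,7],[0,0,1.9],1],[[-103,246,7],[0,0,1.9],1],[[-103,246,7],[0,0,1.9],1]]'; python3 go.py .537 -.007 .038 -1.9
cat > sp.py <<'E'
from m import *
c=camera('wrist'); W=pts(c)
for k,x,y in [('thickF',.613,.0555),('thickN',.483,.055),('thinF',.6125,-.073),('thinN',.484,-.0745)]:
    P=sel(W,(x-.03,x+.03),(y-.03,y+.03),(.03,.09))
    if len(P)<10: continue
    Q=P[P[:,2]>.066]; print(k,len(P),'zt',np.percentile(P[:,2],98),circ(Q) if len(Q)>3 else '', Q.mean(0) if len(Q) else '')
E
python3 sp.py
python3 - <<'E'
from m import *
c=camera('wrist'); W=pts(c); hsv=cv2.cvtColor(c['color'],cv2.COLOR_RGB2HSV); b=(abs(hsv[...,0].astype(int)-112)<12)&(hsv[...,1]>150)
P=sel(np.where(b[...,None],W,np.nan),(.48,.62),(-.06,.06),(.052,.075)); print(len(P),np.median(P[:,2]),cv2.minAreaRect(P[:,:2].astype(np.float32)))
E
```

```text
clock: 8.2
position: [0.5358, -0.0061, 0.2449]
tcp_rot: [-0.051, -3.138, 0.0]
force: [1.1, 0.1, 1.0]
grip_width: 0.0854
gripper_force: 0.0
shift [ -1.8334  -0.7987 206.877 ] turn [-0.0043 -0.1575  0.0309] clock 8.2 w 0.08542559427601407
thickF 1602 zt 0.07400256488149437 [0.6121 0.056  0.0138] [0.6105 0.0552 0.0717]
thickN 1609 zt 0.07426048790242878 [0.4829 0.0559 0.014 ] [0.4827 0.0549 0.0718]
thinF 517 zt 0.0731424912142261 [ 0.6129 -0.0735  0.0057] [ 0.6116 -0.0729  0.0701]
thinN 458 zt 0.07357687473540786 [ 0.4877 -0.0735  0.003 ] [ 0.4831 -0.0731  0.0701]
4416 0.05875492110827307 ((0.546211838722229, -0.006555687636137009), (0.06015162169933319, 0.044042401015758514), 87.09503936767578)
```

```bash
python3 -m handwheel '[[[-2,0,45],[0,0,0],1],[[-2,0,95],[0,0,0],1],[[-2,0,145],[0,0,0],1],[[-2,0,180],[0,0,0],1],[[-2,0,207],[0,0,0],1],[[-2,0,207],[0,0,0],1],[[-2,0,207],[0,0,0],0],[[-2,0,207],[0,0,0],0],[[-2,0,207],[0,0,0],0],[[-2,0,207],[0,0,0],0],[[-2,0,207],[0,0,0],0],[[-2,0,207],[0,0,0],0]]' 80
```

```text
clock: 9.5
position: [0.5398, -0.0068, 0.0414]
tcp_rot: [0.053, 3.137, -0.001]
force: [-1.4, -3.3, 7.4]
grip_width: 0.0609
gripper_force: 88.7
```

```bash
python3 -m handwheel '[[[0,0,-20],[0,0,0],0],[[0,0,-65],[0,0,0],0],[[0,0,-110],[0,0,0],0],[[0,0,-155],[0,0,0],0],[[0,0,-170],[0,0,0],0],[[0,0,-170],[0,0,0],0],[[0,0,-170],[0,0,0],0]]'; python3 go.py .524 -.431 .211 -95
python3 - <<'E'
from m import *
c=camera('wrist'); save(c,'w3.png'); print(sense()['joint_pos'])
E
```

```text
clock: 10.2
position: [0.5378, -0.0061, 0.2087]
tcp_rot: [-0.053, -3.14, -0.0]
force: [0.2, 0.8, -3.6]
grip_width: 0.0609
gripper_force: 88.6
shift [  -0.4954 -425.1712   -2.3912] turn [-0.0334 -0.0518 93.0775] clock 10.2 w 0.060949024564238806
[-0.1539  0.4015  1.5508  0.0002  1.1921 -1.6912]
```

View pics/w3.png

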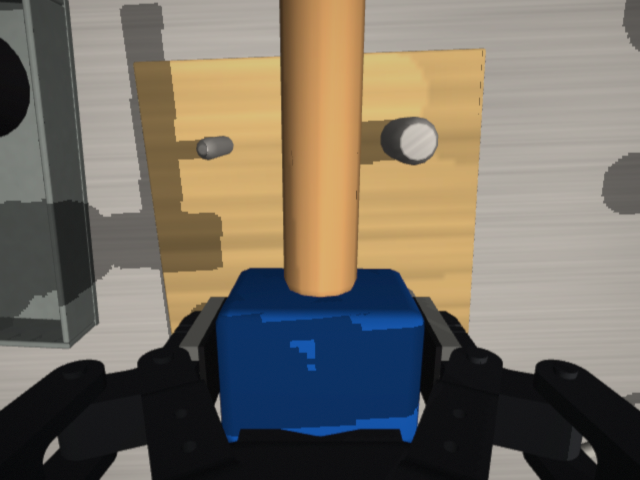

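The wrist view shows the mallet gripped level by the head (320,350). The spindles are at (215,147) and (410,140). Carry it to the bin.

```bash
python3 -m handwheel '[[[0,-36,-2],[0,0,8],0],[[0,-72,-2],[0,0,16],0],[[0,-108,-2],[0,0,24],0],[[0,-144,-2],[0,0,32],0],[[0,-180,-2],[0,0,40],0],[[0,-216,-2],[0,0,48],0],[[0,-252,-2],[0,0,56],0],[[0,-288,-2],[0,0,64],0],[[0,-324,-2],[0,0,72],0],[[0,-360,-2],[0,0,80],0],[[0,-396,-2],[0,0,88],0],[[0,-425,-2],[0,0,93],0]]'; python3 go.py .524 -.431 .037 -95
```

```text
clock: 11.45
position: [0.5231, -0.4324, 0.2081]
tcp_rot: [-2.318, -2.114, 0.0]
force: [1.0, 0.3, -3.3]
grip_width: 0.061
gripper_force: 88.4
shift [  1.0361   1.3941 171.1478] turn [-0.2033 -0.1626 -0.2713] clock 11.45 w 0.06095047740765081
```

```bash
python3 - <<'E'
from m import *
c=camera('top'); save(c,'top2.png')
E
python3 go.py .524 -.431 .036 -95
```

```text
shift [  6.0824   1.8986 171.7883] turn [-0.1806  0.0183 -0.6216] clock 11.5 w 0.06032181676660356
```

View pics/top2.png

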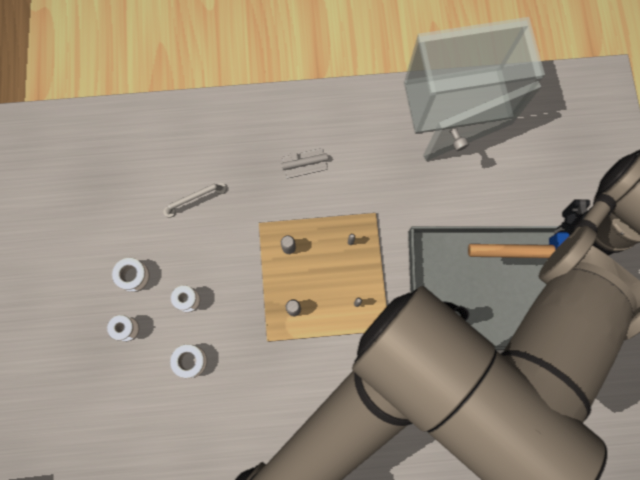

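The top view shows the mallet (head 560,242, handle to 470,250) over the bin's far side, clear of the walls and the cabinet. Lower it to the floor.

```bash
python3 -m handwheel '[[[3,1,40],[0,0,0],0],[[3,1,85],[0,0,0],0],[[3,1,125],[0,0,0],0],[[3,1,150],[0,0,0],0],[[3,1,163],[0,0,0],0],[[3,1,170],[0,0,0],0],[[3,1,172],[0,0,0],0],[[3,1,172],[0,0,0],0],[[3,1,172],[0,0,0],0]]'; python3 go.py .524 -.431 .036 -95
```

```text
clock: 12.4
position: [0.5261, -0.4286, 0.0408]
tcp_rot: [2.313, 2.122, 0.0]
force: [-0.7, -0.4, -2.3]
grip_width: 0.0609
gripper_force: 88.6
shift [-2.5157 -1.8993  4.8438] turn [0.1208 0.0956 0.0772] clock 12.4 w 0.06088090431921584
```

```bash
python3 -m handwheel '[[[0,0,3],[0,0,0],0],[[0,0,6],[0,0,0],0],[[0,0,6],[0,0,0],0],[[0,0,6],[0,0,0],0.9],[[0,0,6],[0,0,0],1],[[0,0,6],[0,0,0],1],[[0,0,6],[0,0,0],1],[[0,0,-20],[0,0,0],1],[[0,0,-65],[0,0,0],1],[[0,0,-115],[0,0,0],1],[[0,0,-165],[0,0,0],1],[[0,0,-210],[0,0,0],1]]'; python3 go.py .396 .2715 .25 0;  python3 - <<'E'
from m import *
c=camera('wrist'); save(c,'w4.png')
E
```

```text
clock: 13.6
position: [0.5254, -0.428, 0.2521]
tcp_rot: [2.314, 2.123, 0.0]
force: [0.7, -0.4, 0.3]
grip_width: 0.0855
gripper_force: 0.0
shift [ 685.8259 -189.0123    1.2119] turn [  0.0093   0.1015 -94.9272] clock 13.6 w 0.08547046194153783
```

View pics/w4.png

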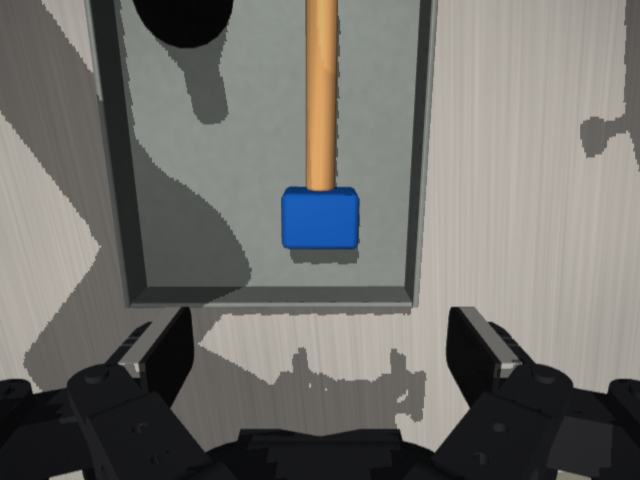

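The wrist view shows the mallet lying in the bin (head at 320,217) with the funnel standing beside it at (185,20). On to the spools.

```bash
python3 -m handwheel '[[[50,-7,-28],[0,0,-8],1],[[100,-14,-28],[0,0,-16],1],[[150,-21,-28],[0,0,-24],1],[[200,-28,-28],[0,0,-32],1],[[250,-35,-28],[0,0,-40],1],[[300,-42,-28],[0,0,-48],1],[[350,-49,-28],[0,0,-56],1],[[400,-56,-28],[0,0,-64],1],[[450,-63,-28],[0,0,-72],1],[[500,-70,-28],[0,0,-80],1],[[550,-77,-28],[0,0,-88],1],[[600,-84,-28],[0,0,-95],1]]'; python3 go.py .49 .30 .28 0
```

```text
clock: 14.85
position: [0.4934, 0.1667, 0.2773]
tcp_rot: [-0.011, 3.141, 0.0]
force: [-0.1, 0.6, 0.2]
grip_width: 0.0854
gripper_force: 0.0
shift [  2.5313 133.3142  -2.6437] turn [0.0073 0.0376 0.3872] clock 14.85 w 0.08541977644028545
```

```bash
python3 -m handwheel '[[[-20,45,0],[0,0,0],1],[[-40,90,0],[0,0,0],1],[[-60,140,0],[0,0,0],1],[[-89,190,0],[0,0,0],1],[[-89,215,0],[0,0,0],1],[[-89,215,0],[0,0,0],1],[[-89,215,0],[0,0,0],1]]'
cat > sc.py <<'E'
from m import *
for n in ['wrist','top']:
    c=camera(n); W=pts(c); m=((W[...,2]>.034)&(W[...,2]<.06)&(W[...,1]>.17)&(W[...,1]<.5)&(W[...,0]<.68)&(c['color'].min(-1)>110)).astype(np.uint8)
    k,l,st,_=cv2.connectedComponentsWithStats(m)
    for i in range(1,k):
        if st[i,4]>80:
            P=W[l==i]; z=np.percentile(P[:,2],80); print(n,st[i,4],z,circ(P[P[:,2]>z-.008]))
E
python3 sc.py; python3 go.py .582 .384 .017 0
```

```text
clock: 15.55
position: [0.5823, 0.3804, 0.2761]
tcp_rot: [0.004, -3.14, 0.002]
force: [1.0, -0.4, -0.7]
grip_width: 0.0857
gripper_force: 0.0
wrist 263 0.04153939895091378 [0.4238 0.2732 0.0178]
wrist 2755 0.05160083231528319 [0.4733 0.4005 0.0249]
wrist 2547 0.0514693356699615 [0.5215 0.2737 0.0249]
wrist 3049 0.04155720551096832 [0.582  0.3846 0.0332]
top 586 0.042802559382223215 [0.5809 0.3838 0.0335]
top 417 0.05244756970390916 [0.5204 0.2716 0.0255]
top 318 0.05228204338370239 [0.4715 0.399  0.0252]
top 629 0.04229862645203162 [0.3957 0.272  0.0329]
shift [  0.5422   5.173  260.3055] turn [-0.0248 -0.0094  0.0366] clock 15.65 w 0.08538805065250746
```

```bash
python3 -m handwheel '[[[0,4,50],[0,0,0],1],[[0,4,100],[0,0,0],1],[[0,4,150],[0,0,0],1],[[0,4,200],[0,0,0],1],[[0,4,235],[0,0,0],1],[[0,4,254],[0,0,0],1],[[0,4,255],[0,0,0],1],[[0,4,255],[0,0,0],0],[[0,4,255],[0,0,0],0],[[0,4,255],[0,0,0],0],[[0,4,255],[0,0,0],0],[[0,4,255],[0,0,0],0]]' 30; python3 go.py .582 .384 .017 0
```

```text
clock: 16.85
position: [0.584, 0.3841, 0.0249]
tcp_rot: [-0.002, 3.138, 0.002]
force: [0.2, -2.4, 7.9]
grip_width: 0.0655
gripper_force: 33.7
shift [ 2.0395 -0.0795  7.94  ] turn [0.0834 0.2227 0.0678] clock 16.85 w 0.06553159947234745
```

```bash
python3 -m handwheel '[[[0,0,-40],[0,0,0],0],[[0,0,-90],[0,0,0],0],[[0,0,-120],[0,0,0],0],[[-5,-45,-120],[0,0,0],0],[[-10,-90,-120],[0,0,0],0],[[-15,-140,-120],[0,0,0],0],[[-20,-190,-120],[0,0,0],0],[[-25,-240,-120],[0,0,0],0],[[-28,-285,-120],[0,0,0],0],[[-30,-320,-120],[0,0,0],0],[[-30,-328,-120],[0,0,0],0],[[-30,-328,-120],[0,0,0],0]]'
cat > hand.py <<'E'
from m import *
import sys
c=camera('wrist'); s=sense(); r=R.from_rotvec(s['tcp_rot']); W=pts(c)
T=r.inv().apply((W.reshape(-1,3)-s['position'])).reshape(W.shape)   # tool frame
m=(abs(T[...,0])<.05)&(abs(T[...,1])<.042)&(T[...,2]<.015)&(T[...,2]>-.06)&(c['color'].min(-1)>100)
P=T[m]; print(len(P)); zt=np.percentile(P[:,2],3); Q=P[P[:,2]<zt+.006]; k=circ(Q); print('top z in tool',zt,'circ',k)
w=s['position']+r.apply([k[0],k[1],0]); print('spool world',w,'tcp',s['position'],'underside z',s['position'][2]-zt-float(sys.argv[1]))
if len(sys.argv)>2: save(c,sys.argv[2])
E
python3 hand.py .04 w5.png; python3 go.py .612 .0555 .145 0; python3 sp.py
```

```text
clock: 18.05
position: [0.6132, 0.0547, 0.1428]
tcp_rot: [0.002, 3.141, 0.0]
force: [0.8, 0.3, -0.1]
grip_width: 0.0656
gripper_force: 34.0
21130
top z in tool -0.017035769382500704 circ [ 0.0019 -0.0007  0.0331]
spool world [0.6112 0.0555 0.1427] tcp [0.6131 0.0561 0.1427] underside z 0.11977567815017173
shift [ 1.0826 -0.6418 -2.2612] turn [0.0359 0.0353 0.0239] clock 18.1 w 0.06525277724117132
thickN 1142 zt 0.06819916853152995 [0.4952 0.0561 0.0072] [0.4958 0.0557 0.0673]
thinF 1547 zt 0.07299822916776258 [ 0.6183 -0.0728  0.0018] [ 0.6124 -0.0718  0.0701]
thinN 238 zt 0.04679390013459247
```

View pics/w5.png

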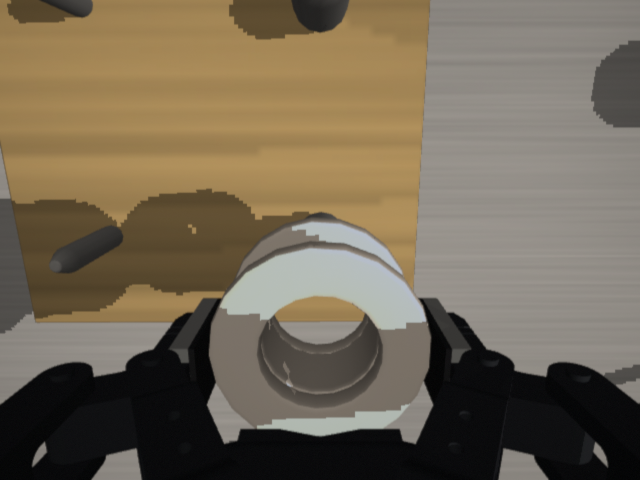

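The wrist view shows the spool held level (centre 320,340). In hand it is within 1 mm of the thick spindle's axis. Lower it.

```bash
python3 -m handwheel '[[[-1,0,30],[0,0,0],0],[[-1,0,45],[0,0,0],0],[[-1,0,60],[0,0,0],0],[[-1,0,75],[0,0,0],0],[[-1,0,90],[0,0,0],0],[[-1,0,100],[0,0,0],0],[[-1,0,106],[0,0,0],0],[[-1,0,107],[0,0,0],0],[[-1,0,107],[0,0,0],0]]'; python3 hand.py .04
```

```text
clock: 19.05
position: [0.6135, 0.0575, 0.0369]
tcp_rot: [0.004, -3.141, -0.002]
force: [-6.7, 2.7, 9.6]
grip_width: 0.0655
gripper_force: 34.4
20176
top z in tool -0.033906693222049915 circ [ 0.0013 -0.0009  0.0122]
spool world [0.6122 0.0566 0.0369] tcp [0.6135 0.0575 0.0369] underside z 0.030817239447851037
```

```bash
python3 -m handwheel '[[[0,0,1],[0,0,0],0],[[0,0,1],[0,0,0],1],[[0,0,1],[0,0,0],1],[[0,0,1],[0,0,0],1],[[0,0,1],[0,0,0],1],[[0,0,-30],[0,0,0],1],[[0,0,-80],[0,0,0],1],[[0,0,-130],[0,0,0],1],[[0,0,-180],[0,0,0],1],[[0,0,-210],[0,0,0],1],[[0,0,-210],[0,0,0],1]]'
cat > rk.py <<'E'
from m import *
import sys
for n in sys.argv[1:]:
  c=camera(n); W=pts(c)
  for k,x,y in [('thickF',.612,.0555),('thickN',.483,.0552),('thinF',.6125,-.073),('thinN',.4835,-.0735)]:
    P=sel(W,(x-.045,x+.045),(y-.045,y+.045),(.045,.07)); rr=np.hypot(P[:,0]-x,P[:,1]-y); P=P[rr>.017 if 'thick' in k else rr>.010]
    if len(P)>60: z=np.percentile(P[:,2],80); Q=P[P[:,2]>z-.006]; print(n,k,len(P),'ztop',z,circ(Q),np.linalg.svd(np.c_[Q[:,:2]-Q[:,:2].mean(0),Q[:,2]-Q[:,2].mean()],0)[2][2])
E
python3 rk.py wrist top; python3 sc.py; python3 go.py .396 .2715 .25 0
```

```text
clock: 20.2
position: [0.6162, 0.0559, 0.251]
tcp_rot: [-0.002, 3.131, -0.0]
force: [0.5, -0.6, -1.0]
grip_width: 0.0854
gripper_force: 0.0
wrist thickF 3765 ztop 0.053515650122707516 [0.6118 0.0584 0.033 ] [-0.0026  0.0011  1.    ]
top thickF 301 ztop 0.05442668670367756 [0.6122 0.0572 0.0326] [0.003  0.0044 1.    ]
wrist 2342 0.05171624029390911 [0.5218 0.2732 0.0249]
top 421 0.05228772857132191 [0.5201 0.2711 0.0254]
top 436 0.052280232742949906 [0.472  0.3989 0.0253]
top 630 0.042730968356189926 [0.3955 0.2719 0.0332]
shift [217.042  215.8816  -5.8284] turn [ 0.0125 -0.191   0.0717] clock 20.4 w 0.08534431219285364
```

Seated: top at z≈0.053, level. Next, the near wide spool.

```bash
python3 -m handwheel '[[[35,35,-5],[0,0,0],1],[[70,70,-5],[0,0,0],1],[[105,105,-5],[0,0,0],1],[[140,140,-5],[0,0,0],1],[[175,175,-5],[0,0,0],1],[[217,216,-5],[0,0,0],1],[[217,216,-5],[0,0,0],1],[[217,216,-5],[0,0,0],1],[[217,216,-5],[0,0,0],1]]'; python3 sc.py; python3 go.py .396 .272 .022 0
```

```text
clock: 21.3
position: [0.3974, 0.271, 0.2495]
tcp_rot: [0.002, -3.141, 0.001]
force: [-0.1, -0.0, -0.4]
grip_width: 0.085
gripper_force: 0.0
wrist 3508 0.04150031860731708 [0.397  0.2731 0.0331]
wrist 1454 0.05156927224117702 [0.4725 0.4008 0.0249]
wrist 1939 0.051451116276675146 [0.5215 0.2735 0.025 ]
top 417 0.05238452137639715 [0.5203 0.2719 0.0249]
top 312 0.042934629298805226 [0.3928 0.2704 0.0331]
shift [  1.7276   1.5286 227.7711] turn [-0.0335 -0.0306 -0.0283] clock 21.4 w 0.08552117959168057
```

```bash
python3 -m handwheel '[[[1,1,50],[0,0,0],1],[[1,1,100],[0,0,0],1],[[1,1,150],[0,0,0],1],[[1,1,200],[0,0,0],1],[[1,1,226],[0,0,0],1],[[1,1,227],[0,0,0],1],[[1,1,227],[0,0,0],1],[[1,1,227],[0,0,0],0],[[1,1,227],[0,0,0],0],[[1,1,227],[0,0,0],0],[[1,1,227],[0,0,0],0],[[1,1,227],[0,0,0],0]]' 30; python3 go.py .483 .0555 .145 0
```

```text
clock: 22.6
position: [0.3972, 0.273, 0.0252]
tcp_rot: [-0.002, 3.138, 0.002]
force: [0.4, -1.9, 7.3]
grip_width: 0.0635
gripper_force: 33.4
shift [ -85.9554 -217.4283 -119.7843] turn [0.0902 0.2304 0.078 ] clock 22.6 w 0.0634724747068546
```

```bash
python3 -m handwheel '[[[0,0,-40],[0,0,0],0],[[0,0,-90],[0,0,0],0],[[0,0,-120],[0,0,0],0],[[-15,-40,-120],[0,0,0],0],[[-30,-80,-120],[0,0,0],0],[[-45,-120,-120],[0,0,0],0],[[-60,-160,-120],[0,0,0],0],[[-75,-195,-120],[0,0,0],0],[[-86,-218,-120],[0,0,0],0],[[-86,-218,-120],[0,0,0],0],[[-86,-218,-120],[0,0,0],0]]'; python3 hand.py .04 ; python3 go.py .483 .0555 .145 0
```

```text
clock: 23.7
position: [0.482, 0.0545, 0.1438]
tcp_rot: [0.0, 3.141, 0.001]
force: [0.5, 0.0, -1.0]
grip_width: 0.0641
gripper_force: 34.4
15446
top z in tool -0.016792240154714255 circ [0.0021 0.0021 0.0332]
spool world [0.4796 0.0573 0.1437] tcp [0.4817 0.0552 0.1437] underside z 0.12049641541270367
shift [-1.3136  0.336  -1.2953] turn [0.0219 0.017  0.0684] clock 23.75 w 0.06362906122712952
```

```bash
python3 -m handwheel '[[[-3,-1,30],[0,0,0],0],[[-3,-1,45],[0,0,0],0],[[-3,-1,60],[0,0,0],0],[[-3,-1,75],[0,0,0],0],[[-3,-1,90],[0,0,0],0],[[-3,-1,100],[0,0,0],0],[[-3,-1,106],[0,0,0],0],[[-3,-1,107],[0,0,0],0],[[-3,-1,107],[0,0,0],0]]'
```

```text
clock: 24.65
position: [0.4847, 0.0545, 0.037]
tcp_rot: [0.003, -3.142, -0.001]
force: [-1.2, 1.3, 3.7]
grip_width: 0.0634
gripper_force: 34.8
```

```bash
python3 -m handwheel '[[[0,0,1],[0,0,0],0],[[0,0,1],[0,0,0],1],[[0,0,1],[0,0,0],1],[[0,0,1],[0,0,0],1],[[0,0,1],[0,0,0],1],[[0,0,-30],[0,0,0],1],[[0,0,-80],[0,0,0],1],[[0,0,-130],[0,0,0],1],[[0,0,-180],[0,0,0],1],[[0,0,-210],[0,0,0],1],[[0,0,-210],[0,0,0],1]]'; python3 rk.py wrist top; python3 sc.py; python3 go.py .521 .273 .25 0
```

```text
clock: 25.75
position: [0.4872, 0.0536, 0.2509]
tcp_rot: [-0.002, 3.132, -0.001]
force: [-0.3, 0.0, 0.2]
grip_width: 0.0854
gripper_force: 0.0
wrist thickF 2748 ztop 0.053414398834686974 [0.6114 0.0581 0.0332] [-0.0127 -0.      0.9999]
wrist thickN 3915 ztop 0.05347502438624448 [0.4843 0.0554 0.033 ] [-0.0003 -0.0006  1.    ]
top thickN 360 ztop 0.054254279547991266 [0.4826 0.0542 0.0327] [-0.0144  0.0057 -0.9999]
wrist 2365 0.05162595201672843 [0.5106 0.2384 0.0251]
top 424 0.05238614184731087 [0.5097 0.2368 0.0253]
top 430 0.05232164106633208 [0.4724 0.3992 0.0253]
shift [-36.9697 219.2403  -5.2417] turn [ 0.0114 -0.1634  0.0702] clock 25.95 w 0.08567798038964572
```

Both wide spools are seated. The narrow spool has been knocked to about (0.510, 0.238), so I'll go there.

```bash
python3 -m handwheel '[[[-6,45,-4],[0,0,0],1],[[-12,95,-4],[0,0,0],1],[[-18,145,-4],[0,0,0],1],[[-26,184,-4],[0,0,0],1],[[-26,184,-4],[0,0,0],1],[[-26,184,-4],[0,0,0],1],[[-26,184,-4],[0,0,0],1]]'; python3 sc.py; python3 go.py .510 .2375 .027 0
```

```text
clock: 26.65
position: [0.5104, 0.2369, 0.2491]
tcp_rot: [0.001, -3.139, 0.002]
force: [0.5, -0.1, -0.5]
grip_width: 0.0853
gripper_force: 0.0
wrist 2689 0.0516573430748962 [0.4732 0.4005 0.0249]
wrist 2555 0.05152028444012972 [0.5106 0.2383 0.0252]
top 316 0.05253637206021988 [0.5097 0.237  0.0253]
top 428 0.05259196500720682 [0.4724 0.398  0.0256]
shift [  0.5001   1.0196 222.863 ] turn [-0.0244 -0.0563 -0.0129] clock 26.75 w 0.08522079054785654
```

```bash
python3 -m handwheel '[[[0,1,50],[0,0,0],1],[[0,1,100],[0,0,0],1],[[0,1,150],[0,0,0],1],[[0,1,195],[0,0,0],1],[[0,1,220],[0,0,0],1],[[0,1,221],[0,0,0],1],[[0,1,221],[0,0,0],1],[[0,1,221],[0,0,0],0],[[0,1,221],[0,0,0],0],[[0,1,221],[0,0,0],0],[[0,1,221],[0,0,0],0],[[0,1,221],[0,0,0],0]]' 30; python3 go.py .6125 -.073 .150 0
```

```text
clock: 27.95
position: [0.5117, 0.239, 0.0311]
tcp_rot: [-0.002, 3.139, 0.001]
force: [-0.7, -0.2, 5.4]
grip_width: 0.048
gripper_force: 30.1
shift [-100.6557 -312.0233 -118.854 ] turn [0.045  0.1692 0.0819] clock 27.95 w 0.04799695365101989
```

```bash
python3 -m handwheel '[[[0,0,-40],[0,0,0],0],[[0,0,-90],[0,0,0],0],[[0,0,-125],[0,0,0],0],[[-15,-45,-125],[0,0,0],0],[[-30,-90,-125],[0,0,0],0],[[-45,-135,-125],[0,0,0],0],[[-60,-180,-125],[0,0,0],0],[[-75,-225,-125],[0,0,0],0],[[-88,-270,-125],[0,0,0],0],[[-100,-312,-125],[0,0,0],0],[[-100,-312,-125],[0,0,0],0],[[-100,-312,-125],[0,0,0],0]]'; python3 hand.py .05 ; python3 go.py .6125 -.073 .150 0
```

```text
clock: 29.15
position: [0.6111, -0.074, 0.1545]
tcp_rot: [0.001, 3.141, 0.001]
force: [-0.1, -0.3, -0.8]
grip_width: 0.048
gripper_force: 31.7
17108
top z in tool -0.020769372653284667 circ [-0.008  -0.0006  0.0408]
spool world [ 0.6189 -0.0734  0.1545] tcp [ 0.6109 -0.0728  0.1545] underside z 0.12527074894421797
shift [-1.6022 -0.2172  4.5011] turn [ 0.0313 -0.0066  0.0451] clock 29.2 w 0.04827887871206685
```

```bash
sed -i 's/^P=T\[m\]; /n,l,st,_=cv2.connectedComponentsWithStats((m\&(abs(T[...,2]-np.percentile(T[m][:,2],25))<.006)).astype(np.uint8)); m=l==1+st[1:,4].argmax(); P=T[m]; /' hand.py; python3 hand.py .05 w6.png
```

```text
16954
top z in tool -0.02072580505970468 circ [0.0012 0.0001 0.0253]
spool world [ 0.6097 -0.0719  0.1545] tcp [ 0.6109 -0.0721  0.1545] underside z 0.1252653420909836
```

View pics/w6.png

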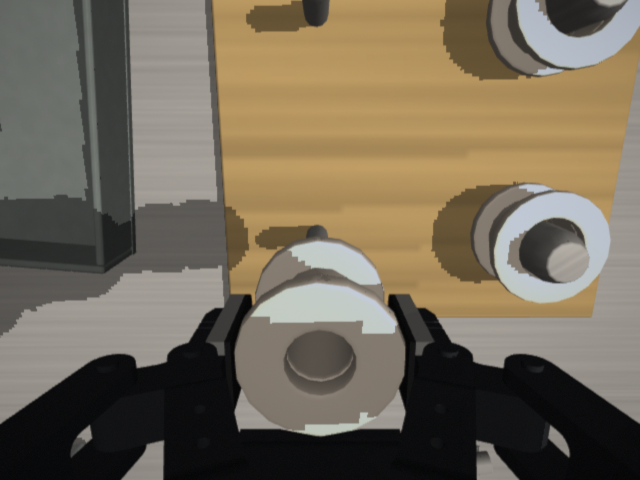

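The wrist view shows the narrow spool held level (320,355), both wide spools on their spindles (555,245 and 575,25), and the far thin spindle's tip just behind the spool. Shift about 2.5 mm and lower.

```bash
python3 -m handwheel '[[[-2,-1,30],[0,0,0],0],[[-2,-1,45],[0,0,0],0],[[-2,-1,60],[0,0,0],0],[[-2,-1,75],[0,0,0],0],[[-2,-1,90],[0,0,0],0],[[-2,-1,102],[0,0,0],0],[[-2,-1,110],[0,0,0],0],[[-2,-1,112],[0,0,0],0],[[-2,-1,112],[0,0,0],0]]'
```

```text
clock: 30.15
position: [0.6134, -0.0733, 0.0429]
tcp_rot: [-0.003, 3.141, 0.0]
force: [0.1, -0.4, -0.4]
grip_width: 0.0482
gripper_force: 31.9
```

```bash
python3 -m handwheel '[[[0,0,1],[0,0,0],0],[[0,0,1],[0,0,0],1],[[0,0,1],[0,0,0],1],[[0,0,1],[0,0,0],1],[[0,0,1],[0,0,0],1],[[0,0,-30],[0,0,0],1],[[0,0,-80],[0,0,0],1],[[0,0,-130],[0,0,0],1],[[0,0,-180],[0,0,0],1],[[0,0,-205],[0,0,0],1],[[0,0,-205],[0,0,0],1]]'; python3 rk.py wrist top; python3 sc.py; python3 go.py .4725 .3995 .25 0
```

```text
clock: 31.25
position: [0.615, -0.0746, 0.2524]
tcp_rot: [-0.002, 3.133, -0.003]
force: [0.6, -0.5, -0.4]
grip_width: 0.0854
gripper_force: 0.0
wrist thickF 3829 ztop 0.05359925204846251 [0.6116 0.0583 0.0333] [-0.0051 -0.007   1.    ]
wrist thickN 3840 ztop 0.05364596713447316 [0.4848 0.0554 0.0334] [-0.0046  0.0072 -1.    ]
wrist thinF 2757 ztop 0.06350368540807384 [ 0.6121 -0.0725  0.025 ] [-0.0052 -0.0008  1.    ]
top thickF 557 ztop 0.054393839025755585 [0.6105 0.0576 0.0333] [-0.0048  0.004   1.    ]
top thickN 484 ztop 0.05440606759608006 [0.4831 0.0545 0.0332] [0.0022 0.0032 1.    ]
top thinF 148 ztop 0.06390792885924745 [ 0.6165 -0.0744  0.0235] [-0.045   0.0412 -0.9981]
top 435 0.05224432272388407 [0.4721 0.3984 0.0255]
shift [139.3959 473.6597  -3.747 ] turn [ 0.0501 -0.1868  0.0703] clock 31.45 w 0.08536653374796065
```

Seated (z top 0.062 expected). Last spool:

```bash
python3 -m handwheel '[[[13,45,-3],[0,0,0],1],[[26,90,-3],[0,0,0],1],[[39,135,-3],[0,0,0],1],[[52,180,-3],[0,0,0],1],[[65,225,-3],[0,0,0],1],[[78,270,-3],[0,0,0],1],[[91,315,-3],[0,0,0],1],[[104,360,-3],[0,0,0],1],[[117,405,-3],[0,0,0],1],[[130,445,-3],[0,0,0],1],[[139,473,-3],[0,0,0],1],[[139,473,-3],[0,0,0],1]]'; python3 sc.py; python3 go.py .4727 .3995 .027 0
```

```text
clock: 32.65
position: [0.4712, 0.4018, 0.2479]
tcp_rot: [0.009, -3.138, 0.001]
force: [-0.6, 0.6, -0.4]
grip_width: 0.0854
gripper_force: 0.0
wrist 2561 0.051473511852442366 [0.4732 0.4006 0.025 ]
top 405 0.052459566682891756 [0.4714 0.3983 0.0252]
shift [ -0.3381   1.3008 221.4357] turn [-0.1216 -0.1452  0.158 ] clock 32.75 w 0.08549564346558668
```

```bash
python3 -m handwheel '[[[0,1,50],[0,0,0],1],[[0,1,100],[0,0,0],1],[[0,1,150],[0,0,0],1],[[0,1,195],[0,0,0],1],[[0,1,219],[0,0,0],1],[[0,1,220],[0,0,0],1],[[0,1,220],[0,0,0],1],[[0,1,220],[0,0,0],0],[[0,1,220],[0,0,0],0],[[0,1,220],[0,0,0],0],[[0,1,220],[0,0,0],0],[[0,1,220],[0,0,0],0]]' 30; python3 go.py .4835 -.0735 .155 0
```

```text
clock: 33.95
position: [0.4745, 0.4002, 0.0323]
tcp_rot: [-0.002, 3.139, 0.002]
force: [0.1, -1.5, 5.7]
grip_width: 0.0483
gripper_force: 30.4
shift [  -8.6744 -473.4749 -123.431 ] turn [0.088  0.1596 0.082 ] clock 33.95 w 0.048348415860037214
```

```bash
python3 -m handwheel '[[[0,0,-40],[0,0,0],0],[[0,0,-90],[0,0,0],0],[[0,0,-125],[0,0,0],0],[[0,-45,-125],[0,0,0],0],[[0,-95,-125],[0,0,0],0],[[0,-145,-125],[0,0,0],0],[[0,-195,-125],[0,0,0],0],[[-4,-245,-125],[0,0,0],0],[[-6,-295,-125],[0,0,0],0],[[-9,-345,-125],[0,0,0],0],[[-9,-395,-125],[0,0,0],0],[[-9,-440,-125],[0,0,0],0]]'; python3 -m handwheel '[[[0,-20,0],[0,0,0],0],[[0,-34,0],[0,0,0],0],[[0,-34,0],[0,0,0],0],[[0,-34,0],[0,0,0],0]]';  python3 hand.py .05 ; python3 go.py .4835 -.0735 .150 0
```

```text
clock: 35.15
position: [0.483, -0.0425, 0.156]
tcp_rot: [-0.002, 3.14, -0.001]
force: [0.8, -0.3, -1.3]
grip_width: 0.0484
gripper_force: 31.6
clock: 35.55
position: [0.4832, -0.0735, 0.1554]
tcp_rot: [-0.002, 3.142, 0.001]
force: [0.2, 0.7, 0.6]
grip_width: 0.0486
gripper_force: 31.6
16671
top z in tool -0.019654022181392995 circ [0.0014 0.0011 0.0251]
spool world [ 0.4818 -0.072   0.1554] tcp [ 0.4832 -0.0731  0.1554] underside z 0.1250106408154938
shift [-0.3467 -0.4164  5.3564] turn [ 0.0293 -0.0039  0.1372] clock 35.6 w 0.04791586757611211
```

```bash
python3 -m handwheel '[[[-2,-1,30],[0,0,0],0],[[-2,-1,45],[0,0,0],0],[[-2,-1,60],[0,0,0],0],[[-2,-1,75],[0,0,0],0],[[-2,-1,90],[0,0,0],0],[[-2,-1,102],[0,0,0],0],[[-2,-1,110],[0,0,0],0],[[-2,-1,112],[0,0,0],0],[[-2,-1,112],[0,0,0],0]]'
```

```text
clock: 36.5
position: [0.4853, -0.0744, 0.044]
tcp_rot: [-0.003, 3.141, 0.001]
force: [-2.4, 2.9, 5.4]
grip_width: 0.0488
gripper_force: 31.6
```

```bash
python3 -m handwheel '[[[0,0,1],[0,0,0],0],[[0,0,1],[0,0,0],1],[[0,0,1],[0,0,0],1],[[0,0,1],[0,0,0],1],[[0,0,1],[0,0,0],1],[[0,0,-30],[0,0,0],1],[[0,0,-80],[0,0,0],1],[[0,0,-130],[0,0,0],1],[[0,0,-180],[0,0,0],1],[[0,0,-205],[0,0,0],1],[[0,0,-205],[0,0,0],1]]'; python3 rk.py wrist top
python3 - <<'E'
from m import *
c=camera('scene'); save(c,'s9.png')
E
```

```text
clock: 37.6
position: [0.487, -0.0758, 0.2524]
tcp_rot: [-0.002, 3.134, -0.004]
force: [1.1, 0.3, 0.7]
grip_width: 0.0852
gripper_force: 0.0
wrist thickF 495 ztop 0.053308322077948556 [0.6109 0.0574 0.033 ] [-0.0472 -0.0039  0.9989]
wrist thickN 3811 ztop 0.05358823649534128 [0.4841 0.0551 0.0332] [-0.0024 -0.0082  1.    ]
wrist thinF 2190 ztop 0.06340354164266568 [ 0.6121 -0.0721  0.0257] [-0.0162  0.001   0.9999]
wrist thinN 2854 ztop 0.06348474098380827 [ 0.4837 -0.0736  0.025 ] [-0.0047 -0.0007  1.    ]
top thickF 564 ztop 0.054402778440632106 [0.6105 0.0573 0.0332] [0.0078 0.0052 1.    ]
top thickN 603 ztop 0.05442263222187109 [0.4831 0.0542 0.033 ] [-0.005  0.     1.   ]
top thinN 300 ztop 0.0644913305220907 [ 0.4824 -0.074   0.0247] [-0.0088 -0.0159  0.9998]
```

View pics/s9.png

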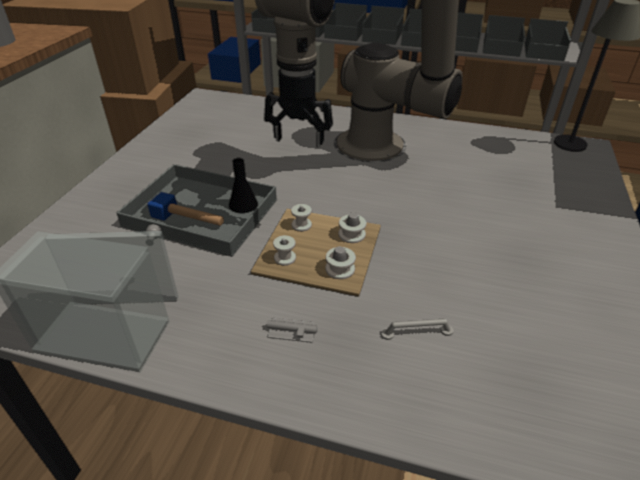

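The scene view shows all four spools seated on the rack: (301,217), (285,250), (352,228) and (341,262). The funnel (242,187) and mallet (165,207) are in the bin, and the latch and pull haven't moved. The arm is clear, so I'm handing in.

```bash
python3 -c "
from bench import job_done
print(job_done())"
```

```text
the job is handed in; nothing more can be done
None
```

I handed the job in at about 38 s. The last pictures show the funnel standing and the mallet lying in the bin, all four spools down on fitting spindles, and the latch and drawer pull where they were; the hand-in gave no verdict.

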